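# Lay sign tubes in the V cradles for drilling

## Task

Set the two long round aluminium tubes up for drilling: lay the thick one in the cradle with the wide Vs and the thin one in the cradle with the narrow Vs. Each must rest down in both Vs of its cradle, sticking out about equally at both ends. Lower them in; do not drop them.

Things in the scene. Friction and masses are not known exactly. Their poses are not given: they have to be found in the camera images.
- tube_thick_center (a point): Plain round aluminium tube with open, dark-looking ends, lying on the bench: 42 mm diameter, 180 mm long, about 130 to 250 g. The point is the tube's middle (on its axis, half-way along), 21 mm above the bench at the start. x runs along the tube; y and z turn as it rolls. It can roll if pushed sideways.
- tube_thin_center (a point): Plain round aluminium tube with open, dark-looking ends, lying on the bench: 25 mm diameter, 180 mm long, about 65 to 125 g. The point is the tube's middle (on its axis, half-way along), 12.5 mm above the bench at the start. x runs along the tube; y and z turn as it rolls. It can roll if pushed sideways.
- cradle_wide_seat (a point): Fixed cradle with wide Vs: base board 150 x 90 x 12 mm with two blocks, each topped by a 20 mm long steel angle, open side up (90 degree V, mouth 71 mm, bottom 50 and rims 85 mm above bench). Vs in line, centred 50 mm either side of the middle; the 80 mm gap between is open down to the board. Point: where the thick tube's middle belongs, midway between the Vs, 80 mm above bench. x runs along the Vs (tube direction, either way), z up.
- cradle_narrow_seat (a point): Fixed cradle with narrow Vs: base board 150 x 90 x 12 mm with two blocks, each topped by a 20 mm long steel angle, open side up (90 degree V, mouth 42 mm, bottom 50 and rims 71 mm above bench). Vs in line, centred 50 mm either side of the middle; the 80 mm gap between is open down to the board. Point: where the thin tube's middle belongs, midway between the Vs, 68 mm above bench. x runs along the Vs (tube direction, either way), z up.

How it is judged:
At the end, for the whole second after the job is handed in: Each tube rests, still, in its own cradle (thick in wide, thin in narrow): its middle within 20 mm horizontally and 8 mm in height of the cradle's seat point, and its axis within 10 degrees of the Vs' direction (horizontal distance between tube_thick_center and cradle_wide_seat below 0.02 m and z of tube_thick_center in the frame of cradle_wide_seat between -0.008 and 0.008 m and angle between the x axis of tube_thick_center and the x axis of cradle_wide_seat, either way round below 0.175 rad and linear speed of each of tube_thick, tube_thin below 0.03 m/s and horizontal distance between tube_thin_center and cradle_narrow_seat below 0.02 m and z of tube_thin_center in the frame of cradle_narrow_seat between -0.008 and 0.008 m and angle between the x axis of tube_thin_center and the x axis of cradle_narrow_seat, either way round below 0.175 rad); the robot touches nothing.
It fails at once if the thick tube let go in mid-air, more than 45 mm above its place (height (world z) of tube_thick_center above 0.128 m and contact force between tube_thick and the fingers below 0.01 N).
It fails at once if the thin tube let go in mid-air, more than 45 mm above its place (height (world z) of tube_thin_center above 0.113 m and contact force between tube_thin and the fingers below 0.01 N).
It also fails if it takes over 61 s, if anything falls off the work surface, if the arm or the gripper's body presses on something with over 40 N, if the wrist force passes 120 N, or if a joint passes its speed limit or range.

## Robot

A 7-joint arm with a two-finger parallel gripper is mounted at the origin on the work surface. World frame = base frame: x ahead of the robot, y to its left, z up, the work surface at z = 0. Lengths are in m, angles in rad, forces in N, time in s.
With the tool pointing down it reaches from about 0.4 to 0.85 m from the base axis. Payload 4.5 kg.
Tool frame: the origin (TCP) lies between the finger pads; the fingertips stand tip_reach ahead of it and the grasp point (between the pads) is the TCP (tip_reach is the distance from the TCP to the fingertips, in m); z points along the fingers, y is the line along which they close (so a half turn about z gives the same grasp; the last joint's range is limited). The gripper opens to 85 mm and grips with 20 to 120 N. Pads are 22 mm wide; open, the fingers measure 114 mm over their backs; the gripper's body (76 mm by 85 mm) begins 54 mm behind the grasp point. The pads swing forward as they close: fully open they stand 13 mm farther back than shut.
Start: joints at [1.298, 0.689, -0.195, 1.565, 0.157, 0.902, -0.215], TCP at [0.189, -0.596, 0.25] pointing down, gripper open.
Joint ranges: [-3.01, 3.01], [-0.46, 2.08], [-1.47, 1.51], [0.13, 2.56], [-1, 4.14], [0.04, 2.09], [-2.66, 2.66]. Speed limits (rad/s): [2.57, 2.57, 3.14, 3.14, 3.14, 3.14, 3.14].

## Interface

Orientations are given as a unit quaternion [w, x, y, z].
In Python, from cell import * gives the robot as it stands.
- The arm moves only by the tool arm_command, never from a script. Its arguments are lists of equal length, an entry for each row: "turn": the turn, a rotation vector about the tool's x, y, z in degrees, a list of three; "linear": the shift along the tool's x, y, z in cm, a list of three; "jaw": the closure, from 0 (fully open) to 1 (shut). In form: {"turn": [[ax, ay, az], ...], "linear": [[dx, dy, dz], ...], "jaw": [jaw, ...]}. A call has exactly 10 rows; each row is the pose to reach, as a shift and turn from the pose commanded when the call began, along the tool's axes at that moment; what a row does not reach only later rows make up. A row lasts 1/12 s, in which the tool goes at most 41.7 mm and 7.16 degrees, less where a joint would pass 70% of its speed; a pose out of reach is approached as far as the arm can. A call with a gripper value outside its range is refused whole. The fingers move at their own pace and stop on an object; the grip force is fixed at half the most. Time passes only in rows, so rows that repeat a pose let the fingers close, or fill a call up. It gives the time, the measured TCP pose, the force, the opening and the grip force at its end, in the units of the state.
- observe(): the state, without advancing time (a new reading comes with each control period).
- get_image(name): name is "scene" or "top" or "wrist"; returns a dict with "frame" (480x640x3 uint8, red, green, blue), "range_z" (480x640 float32, m along the optical axis (not along the pixel's ray), 0 where there is no reading), "fx", "fy", "cx", "cy" (pixels), "k1" (the pictures are not rectified: a ray, as slopes to the right and down, at radius r is drawn at 1 + k1 r^2 times it, then the intrinsics apply), "view" (4x4, takes a point from world to camera coordinates). Camera axes: x right, y up, looking along -z (the intrinsics and any distortion apply to the point x, -y, -z); pixel columns grow to the right and rows downward; lengths in m; the calibration is good to about 2 mm. A picture is of the moment at which its call begins.
- sign_off(): hands the job in; it is judged then, once.
Trained networks look in the newest picture that a camera, given by its name, has taken for a name from the list of things; names that differ only in an ending like _2 or _b are one class to them, and where a whole thing is asked for, a point or a joint stands for the part that bears it (a point fixed in the world has none). Each returns a list of dicts, best first, with "confidence" (0 to 1); they miss things now and then, are a little off and sometimes report something else, mostly with a low value. They report only what shows in the picture. A call takes as long as a camera call.
- outline_of(target, camera): "region" (480x640 bool, what is visible of it) and "at" ([column, row] in pixels, amid what is visible of it).
- place_of(target, camera): "at" ([column, row] in pixels: a listed point, or the origin of a listed thing).
The state is a dict: "time_s": time; "q": joint angles; "dq": joint speeds; "tau": joint torques, N m; "tool_pos": TCP position; "tcp_rot": TCP orientation; "force": force on the tool from outside, world axes, zero at the start; "ft_torque": the same for the moment, N m; "opening": opening from 0.0 (shut) to 1.0 (fully open); "gripper_force": force on a finger pad.
Only numpy, scipy, OpenCV 4.12 (cv2) and the standard library are available. Lean on these libraries where they do the work, as an engineer would, in place of code of your own. Each camera call takes 0.05 s, during which the arm holds its last target. There are 200 camera calls.

## Working session

There is one attempt and no reset: what is moved stays moved. The work goes in short steps, Python scripts to look and compute and a tool call to move; the robot and the scene stay as the last step left them, time stands still between calls to the robot, and variables do not carry over. Pictures are saved under pics/ and viewed, at most 10 in all, crops included, and the job is handed in when it is done.

Besides the shell and the picture viewer there is one more tool, called after "Call:" by a JSON object that holds its "op" and its "data", one argument or row to a line. arm_command: Moves the arm, as the interface text tells. Its arguments: {"type":"object","properties":{"turn":{"type":"array"},"linear":{"type":"array"},"jaw":{"type":"array"}},"required":["turn","linear","jaw"]}

```bash
mkdir -p pics; ls
cat > h.py <<'E'
from cell import *
import numpy as np, cv2
from scipy.spatial.transform import Rotation as R
def pts(im):
    K=np.array([[im['fx'],0,im['cx']],[0,im['fy'],im['cy']],[0,0,1.]])
    v,u=np.mgrid[0:480,0:640]
    p=cv2.undistortPoints(np.stack([u,v],-1).reshape(-1,1,2).astype(np.float64),K,np.array([im['k1'],0,0,0.])).reshape(480,640,2)
    z=im['range_z'].astype(float)
    c=np.stack([p[...,0]*z,-p[...,1]*z,-z,np.ones_like(z)],-1)
    w=(c@np.linalg.inv(im['view']).T)[...,:3]
    w[z<=0]=np.nan
    return w
def save(n,im): cv2.imwrite('pics/'+n,im['frame'][...,::-1])
E
python3 - <<'E'
from h import *
s=observe();print(s['time_s'],s['tool_pos'],s['tcp_rot'],s['opening'])
try: print('tip',tip_reach)
except Exception as e: print(e)
for c in ['top','scene']:
    im=get_image(c);save(c+'0.png',im);w=pts(im);np.save(c+'0.npy',w)
    print(c,'cam pos',np.linalg.inv(im['view'])[:3,3])
    for n in ['tube_thick_center','tube_thin_center','cradle_wide_seat','cradle_narrow_seat']:
        for d in place_of(n,c)[:2]:
            u,v=np.round(d['at']).astype(int)
            print(c,n,d['confidence'],u,v,w[min(max(v,0),479),min(max(u,0),639)])
        if 'tube' in n:
          for d in outline_of(n,c)[:2]:
            q=w[d['region']];q=q[~np.isnan(q[:,0])]
            if len(q)<10: continue
            m=np.median(q,0);q=q[np.linalg.norm(q-m,axis=1)<.15]
            a=np.linalg.svd(q[:,:2]-q[:,:2].mean(0),full_matrices=False)[2][0]
            t=(q[:,:2]-m[:2])@a
            print('  out',d['confidence'],d['at'],len(q),m,np.degrees(np.arctan2(a[1],a[0])),'mid',m[:2]+a*(np.percentile(t,1)+np.percentile(t,99))/2,np.ptp(t),'zmax',np.percentile(q[:,2],98))
E
```

```text
pics
0.0 [ 0.18848636 -0.59523221  0.24945974] [-9.23816892e-04  9.88250504e-01  1.52839886e-01 -2.38207881e-04] 0.9946383336992086
tip 0.019
top cam pos [0.44206855 0.00218444 1.33033581]
top tube_thick_center 0.67 182 255 [0.45677377 0.34911306 0.04074676]
  out 0.75 [182.7, 256.8] 1330 [0.44716821 0.35130208 0.03752747] 169.37737304897527 mid [0.44699279 0.35133498] 0.180003060399059 zmax 0.045516184429509075
top tube_thin_center 0.58 470 253 [ 0.44487502 -0.35234083  0.02510056]
  out 0.95 [468.9, 251.7] 752 [ 0.44694736 -0.36004625  0.02265833] 152.66741911586502 mid [ 0.44295708 -0.35798383] 0.18076588190060555 zmax 0.02924508890686794
top cradle_wide_seat 0.82 285 184 [0.62846742 0.0976588  0.00903156]
top cradle_narrow_seat 0.75 372 183 [ 0.62558336 -0.12011762  0.00769246]
scene cam pos [ 1.32605124 -0.26661939  0.87151679]
scene tube_thick_center 0.6 464 203 [0.46444627 0.3458517  0.04123545]
  out 0.67 [465.3, 206.5] 1202 [0.46698167 0.34704832 0.03547979] -8.932754138712173 mid [0.4486919  0.34992314] 0.18787097822431037 zmax 0.04325664187816498
scene tube_thin_center 0.71 156 280 [ 0.45317171 -0.35520469  0.02325779]
  out 0.63 [151.8, 284.0] 902 [ 0.45656671 -0.35925531  0.02160514] -27.42493121823284 mid [ 0.44749586 -0.35454842] 0.18648428571604955 zmax 0.026479437417977793
scene cradle_wide_seat 0.81 395 261 [0.57343511 0.12642027 0.02927377]
scene cradle_narrow_seat 0.9 289 290 [ 0.57057332 -0.10453289  0.02162782]
```

View pics/top0.png

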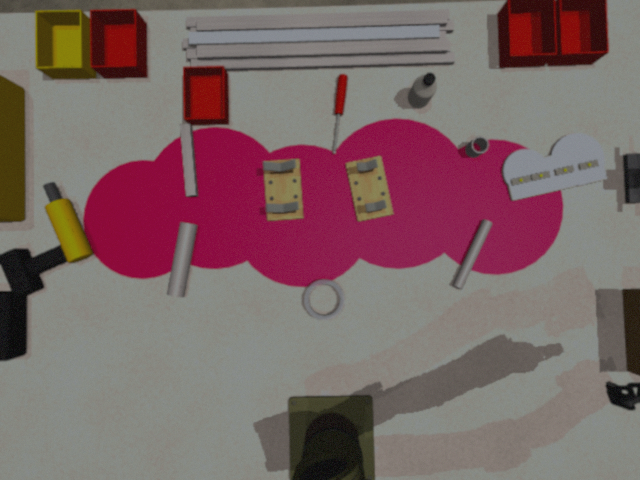

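View pics/scene0.png

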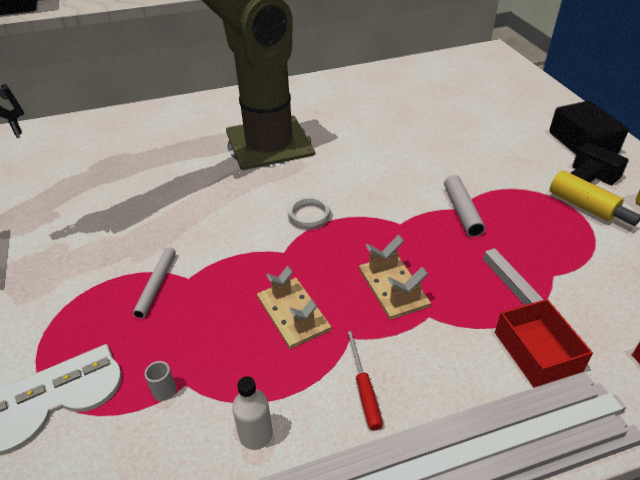

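Run:
```python
import numpy as np,cv2
w=np.load('top0.npy')
# cradle: points above 40mm in region, clustered; base boards 6..20mm
for nm,ylo,yhi in [('wide',0,.2),('narrow',-.24,-.01)]:
    for a,b in [(.006,.02),(.042,.1)]:
        m=(w[...,0]>.5)&(w[...,0]<.78)&(w[...,1]>ylo)&(w[...,1]<yhi)&(w[...,2]>a)&(w[...,2]<b)
        n,l,st,c=cv2.connectedComponentsWithStats(m.astype(np.uint8))
        for i in range(1,n):
            if st[i,4]>60:
                q=w[l==i]; r=cv2.minAreaRect((q[:,:2]*1000).astype(np.float32))
                print(nm,a,st[i,4],'rect',np.round(r[0],1),np.round(r[1],1),round(r[2],1),'z',np.percentile(q[:,2],[2,50,98]))
```

```text
wide 0.006 1422 rect [614.6 101.8] [148.6  91.5] 2.6 z [0.00687877 0.01195899 0.01782768]
wide 0.042 306 rect [665.4 104.5] [22.  77.2] 2.1 z [0.04565032 0.06685826 0.08632545]
wide 0.042 294 rect [565.6 100.5] [20.4 76.8] 2.1 z [0.04729523 0.06879233 0.08622644]
narrow 0.006 73 rect [741.3 -32.7] [ 6.  78.2] 81.8 z [0.01079105 0.01537653 0.01952808]
narrow 0.006 1745 rect [ 613.2 -114.4] [150.6  93.2] 10.8 z [0.00687116 0.01205287 0.01770759]
narrow 0.042 189 rect [ 661.9 -103.6] [20.8 48.5] 10.6 z [0.04482165 0.06236629 0.07306592]
narrow 0.042 180 rect [ 563.6 -122.1] [20.1 48.9] 10.5 z [0.0478283  0.06175524 0.07377408]
```

Top view: the thick tube is at about (182,258), the thin one at (473,254), the wide cradle at (284,190) and the narrow one at (371,188). The scene view agrees: thin tube left, thick tube upper right, and both cradles clear. I now have poses for all four.

```bash
cat >> h.py <<'E'
def go(x,y,z,yaw):
    "tool move (turn deg, linear cm) to tool-down pose with tool x along world yaw (deg), nearer of the half turns"
    s=observe();q=s['tcp_rot'];R0=R.from_quat([q[1],q[2],q[3],q[0]])
    out=[]
    for a in (yaw,yaw+180):
        T=R.from_euler('z',a,degrees=True)*R.from_euler('x',180,degrees=True)
        out.append((R0.inv()*T).as_rotvec(degrees=True))
    out.sort(key=np.linalg.norm)
    p=R0.inv().apply(np.array([x,y,z])-s['tool_pos'])*100
    print('lin',np.round(p,2),'turn',np.round(out[0],1),'alt',np.round(out[1],1),'t',s['time_s'],'pos',np.round(s['tool_pos'],4),'open',s['opening'],'F',np.round(s['force'],1),'q7',np.round(s['q'][6],2))
E
python3 -c "
from h import *
go(.443,-.357,.17,-27.3)"
```

```text
lin [ 31.44 -15.09   8.03] turn [ 0.  -0.  44.9] alt [   0.     0.  -135.1] t 0.7 pos [ 0.1888 -0.5958  0.2504] open 1.0019874435348743 F [-0.4 -0.1 -0.9] q7 -0.22
```

Call:
{"op": "arm_command", "data": {
  "turn": [
    [0,0,5],
    [0,0,10],
    [0,0,15],
    [0,0,20],
    [0,0,25],
    [0,0,30],
    [0,0,35],
    [0,0,40],
    [0,0,45],
    [0,0,45]
  ],
  "linear": [
    [3.5,-1.7,0.9],
    [7,-3.4,1.8],
    [10.5,-5,2.7],
    [14,-6.7,3.6],
    [17.5,-8.4,4.5],
    [21,-10,5.4],
    [24.5,-11.8,6.3],
    [28,-13.4,7.2],
    [31.4,-15.1,8],
    [31.4,-15.1,8]
  ],
  "jaw": [0,0,0,0,0,0,0,0,0,0]
}}

```text
time_s: 1.53
tool_pos: [0.4508, -0.3471, 0.1687]
tcp_rot: [-0.004, 0.973, -0.231, 0.001]
force: [1.2, 1.5, 0.1]
opening: 0.995
gripper_force: 0.0
```

```bash
cat >> h.py <<'E'
def look(n,f=None):
    im=get_image('wrist');w=pts(im)
    if f: save(f,im)
    for d in outline_of(n,'wrist')[:1]:
        q=w[d['region']];q=q[~np.isnan(q[:,0])]
        m=np.median(q,0);q=q[np.linalg.norm(q-m,axis=1)<.15]
        r=cv2.minAreaRect((q[:,:2]*1000).astype(np.float32))
        a=np.linalg.svd(q[:,:2]-q[:,:2].mean(0),full_matrices=False)[2][0]
        print(n,d['confidence'],d['at'],'med',m,'rect',r,'yaw',np.degrees(np.arctan(a[1]/a[0])),'z98',np.percentile(q[:,2],98))
E
python3 -c "
from h import *
look('tube_thin_center','w1.png')
go(.443,-.357,.024,-27.3)"
```

```text
tube_thin_center 0.88 [348.3, 212.8] med [ 0.45391395 -0.36259909  0.02435282] rect ((435.09735107421875, -354.27154541015625), (27.30606460571289, 197.3226776123047), 63.0855598449707) yaw -26.97011102406732 z98 0.026856751024591306
lin [-0.02  0.3  14.59] turn [-0.1  0.   0.2] alt [-0.000e+00 -1.000e-01 -1.798e+02] t 1.6333 pos [ 0.4446 -0.3546  0.1699] open 1.0013387843905908 F [-0.6 -1.   0.6] q7 -1.35
```

View pics/w1.png

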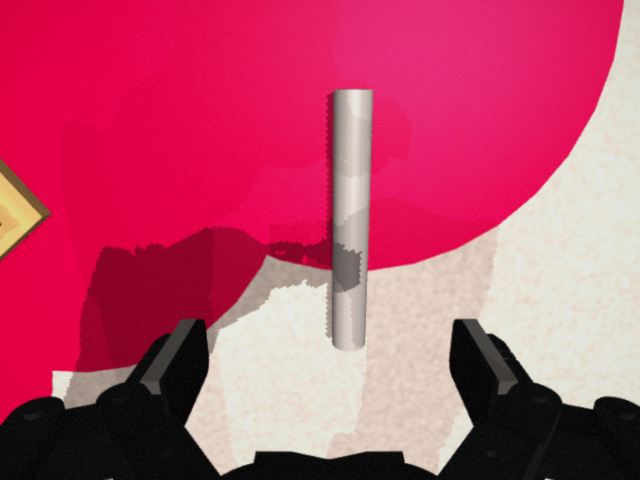

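The wrist picture shows the thin tube upright, from (353,90) to (348,350), between the open fingers at (190,340) and (470,340). The arm was still settling when it was taken, so I'll measure again.

```bash
cat >> h.py <<'E'
def look2(n,cam='wrist',zmin=.006):
    im=get_image(cam);w=pts(im)
    d=outline_of(n,cam)[0];q=w[d['region']];q=q[~np.isnan(q[:,0])];q=q[q[:,2]>zmin]
    m=np.median(q,0);q=q[np.linalg.norm(q-m,axis=1)<.13][:,:2]
    a=np.linalg.svd(q-q.mean(0),full_matrices=False)[2][0];a*=np.sign(a[0]);b=np.array([-a[1],a[0]])
    t=(q-m[:2])@a;s=(q-m[:2])@b
    P=lambda v:np.percentile(v,[1,99])
    c=m[:2]+a*P(t).mean()+b*P(s).mean()
    print(n,d['confidence'],'c',c,'len',np.ptp(P(t)),'wid',np.ptp(P(s)),'yaw',np.degrees(np.arctan2(a[1],a[0])))
    return c
E
python3 -c "
from h import *
c=look2('tube_thin_center')
go(*c,.024,-27.1)"
```

```text
tube_thin_center 0.94 c [ 0.44264778 -0.35761347] len 0.17582274019425115 wid 0.02397526423841052 yaw -26.99883087087637
lin [ 0.06 -0.1  14.65] turn [ 0.1 -0.  -0.4] alt [-0.000e+00 -1.000e-01  1.796e+02] t 1.7333 pos [ 0.4418 -0.3581  0.1705] open 1.0012077040351313 F [ 0.  -0.5 -0.7] q7 -1.35
```

Call:
{"op": "arm_command", "data": {
  "turn": [
    [0,0,0],
    [0,0,0],
    [0,0,0],
    [0,0,0],
    [0,0,0],
    [0,0,0],
    [0,0,0],
    [0,0,0],
    [0,0,0],
    [0,0,0]
  ],
  "linear": [
    [0,0,2.5],
    [0,0,5],
    [0,0,7.5],
    [0,0,9.5],
    [0,0,11.5],
    [0,0,13],
    [0,0,14],
    [0,0,14.6],
    [0,0,14.6],
    [0,0,14.6]
  ],
  "jaw": [0,0,0,0,0,0,0,0,0,0]
}}

```text
time_s: 2.57
tool_pos: [0.4423, -0.3579, 0.0248]
tcp_rot: [0.0, 0.971, -0.238, 0.0]
force: [0.1, 0.3, 1.0]
opening: 1.001
gripper_force: 0.0
```

Call:
{"op": "arm_command", "data": {
  "turn": [
    [0,0,0],
    [0,0,0],
    [0,0,0],
    [0,0,0],
    [0,0,0],
    [0,0,0],
    [0,0,0],
    [0,0,0],
    [0,0,0],
    [0,0,0]
  ],
  "linear": [
    [0,0,0],
    [0,0,0],
    [0,0,0],
    [0,0,0],
    [0,0,0],
    [0,0,0],
    [0,0,0],
    [0,0,0],
    [0,0,0],
    [0,0,0]
  ],
  "jaw": [0.2,0.4,0.6,0.8,1,1,1,1,1,1]
}}

```text
time_s: 3.4
tool_pos: [0.4428, -0.3572, 0.0249]
tcp_rot: [0.0, 0.972, -0.237, 0.0]
force: [-0.3, 0.0, 5.7]
opening: 0.268
gripper_force: 58.7
```

Call:
{"op": "arm_command", "data": {
  "turn": [
    [0,0,0],
    [0,0,0],
    [0,0,0],
    [0,0,0],
    [0,0,0],
    [0,0,0],
    [0,0,0],
    [0,0,0],
    [0,0,0],
    [0,0,0]
  ],
  "linear": [
    [0,0,-0.5],
    [0,0,-1.5],
    [0,0,-3],
    [0,0,-5],
    [0,0,-7],
    [0,0,-9],
    [0,0,-11],
    [0,0,-12.5],
    [0,0,-13],
    [0,0,-13]
  ],
  "jaw": [1,1,1,1,1,1,1,1,1,1]
}}

```text
time_s: 4.23
tool_pos: [0.4431, -0.3576, 0.1559]
tcp_rot: [0.001, 0.971, -0.237, 0.001]
force: [-0.4, 0.1, -1.1]
opening: 0.268
gripper_force: 58.9
```

```bash
python3 -c "
from h import *
go(.6128,-.1128,.155,10.7)"
```

```text
lin [  3.79 -29.54   0.09] turn [  0.1  -0.2 -38.1] alt [-2.000e-01 -1.000e-01  1.419e+02] t 4.2333 pos [ 0.4431 -0.3576  0.1559] open 0.26847419408994444 F [-0.4  0.1 -1.1] q7 -1.35
```

Call:
{"op": "arm_command", "data": {
  "turn": [
    [0,0,-2],
    [0,0,-6],
    [0,0,-11],
    [0,0,-16],
    [0,0,-21],
    [0,0,-26],
    [0,0,-31],
    [0,0,-35],
    [0,0,-37.5],
    [0,0,-38.1]
  ],
  "linear": [
    [0.2,-1.5,0],
    [0.6,-4.5,0],
    [1.1,-8.5,0],
    [1.6,-12.5,0],
    [2.1,-16.5,0],
    [2.6,-20.5,0],
    [3.1,-24,0],
    [3.5,-27,0],
    [3.7,-29,0],
    [3.8,-29.5,0]
  ],
  "jaw": [1,1,1,1,1,1,1,1,1,1]
}}

```text
time_s: 5.07
tool_pos: [0.614, -0.1048, 0.1527]
tcp_rot: [-0.003, 0.995, 0.099, 0.0]
force: [0.5, 0.6, -1.7]
opening: 0.27
gripper_force: 58.9
```

Run:
```python
from h import *
import time
get_image('top');get_image('top')
im=get_image('wrist');save('w2.png',im)
look2('tube_thin_center','top',.1)
w=pts(im);s=(w[...,2]>.042)&(w[...,2]<.09)&(np.hypot(w[...,0]-.613,w[...,1]+.113)<.13)
n,l,st,c=cv2.connectedComponentsWithStats(s.astype(np.uint8))
for i in range(1,n):
    if st[i,4]>300:
        q=w[l==i];r=cv2.minAreaRect((q[:,:2]*1000).astype(np.float32));print(st[i,4],r,np.percentile(q[:,2],[2,98]))
go(.6128,-.1128,.082,10.7)
```

```text
tube_thin_center 0.59 c [ 0.68944094 -0.0910136 ] len 0.014402293663384075 wid 0.0063589146870780214 yaw 4.615832043654384
388 ((656.689453125, -77.72647094726562), (20.346134185791016, 4.822854042053223), 9.955191612243652) [0.0681635  0.07295256]
567 ((664.5787353515625, -121.03834533691406), (20.5163631439209, 6.566315174102783), 12.17685317993164) [0.06793396 0.0728894 ]
lin [ 0.28 -0.17  7.17] turn [ 0.1  0.2 -0.2] alt [ 2.000e-01 -1.000e-01  1.798e+02] t 5.3167 pos [ 0.6105 -0.1148  0.1537] open 0.26448465506915597 F [-0.6 -0.7 -0.7] q7 -1.3
```

View pics/w2.png

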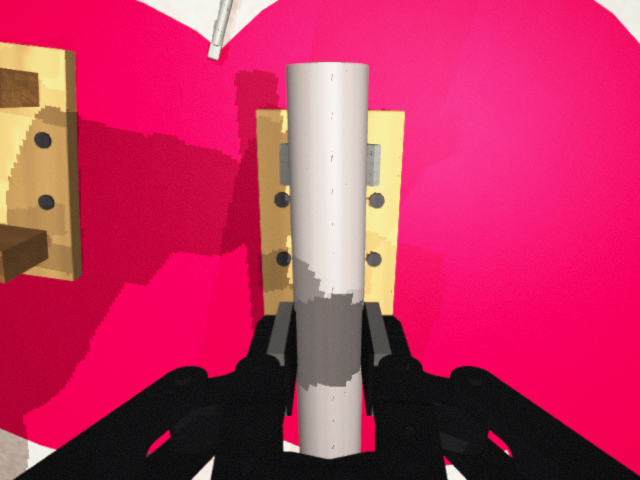

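The tube (axis at about column 328) lies over the V rims, which span columns 280–380. It is aligned with the board and centred to within a few mm, so I'll lower it.

Call:
{"op": "arm_command", "data": {
  "turn": [
    [0,0,0],
    [0,0,0],
    [0,0,0],
    [0,0,0],
    [0,0,0],
    [0,0,0],
    [0,0,0],
    [0,0,0],
    [0,0,0],
    [0,0,0]
  ],
  "linear": [
    [0.1,-0.1,0.5],
    [0.2,-0.2,1.5],
    [0.2,-0.3,2.7],
    [0.2,-0.3,4],
    [0.2,-0.3,5],
    [0.2,-0.3,5.8],
    [0.2,-0.3,6.3],
    [0.2,-0.3,6.6],
    [0.2,-0.3,6.8],
    [0.2,-0.3,6.8]
  ],
  "jaw": [1,1,1,1,1,1,1,1,1,1]
}}

```text
time_s: 6.15
tool_pos: [0.6136, -0.1094, 0.0861]
tcp_rot: [0.0, 0.996, 0.093, 0.0]
force: [-1.3, -0.5, -1.1]
opening: 0.267
gripper_force: 58.9
```

```bash
python3 -c "
from h import *
get_image('top')
go(.6125,-.112,.081,10.7)"
```

```text
lin [-0.17  0.23  0.55] turn [ 0. -0. -0.] alt [-1.0e-01 -0.0e+00  1.8e+02] t 6.2 pos [ 0.6138 -0.1094  0.0865] open 0.269945565013158 F [ 0.8 -0.   0.1] q7 -1.31
```

Call:
{"op": "arm_command", "data": {
  "turn": [
    [0,0,0],
    [0,0,0],
    [0,0,0],
    [0,0,0],
    [0,0,0],
    [0,0,0],
    [0,0,0],
    [0,0,0],
    [0,0,0],
    [0,0,0]
  ],
  "linear": [
    [-0.1,0.1,0.1],
    [-0.1,0.1,0.2],
    [-0.1,0.1,0.3],
    [-0.1,0.1,0.4],
    [-0.1,0.1,0.5],
    [-0.1,0.1,0.5],
    [-0.1,0.1,0.5],
    [-0.1,0.1,0.5],
    [-0.1,0.1,0.5],
    [-0.1,0.1,0.5]
  ],
  "jaw": [1,1,1,1,1,1,1,1,1,1]
}}

```text
time_s: 7.03
tool_pos: [0.6127, -0.1105, 0.0813]
tcp_rot: [-0.0, 0.996, 0.093, 0.0]
force: [-0.3, 0.7, 0.0]
opening: 0.267
gripper_force: 58.9
```

Call:
{"op": "arm_command", "data": {
  "turn": [
    [0,0,0],
    [0,0,0],
    [0,0,0],
    [0,0,0],
    [0,0,0],
    [0,0,0],
    [0,0,0],
    [0,0,0],
    [0,0,0],
    [0,0,0]
  ],
  "linear": [
    [0,0,0.1],
    [0,0,0.1],
    [0,0,0.1],
    [0,0,0.1],
    [0,0,0.1],
    [0,0,0.1],
    [0,0,0.1],
    [0,0,0.1],
    [0,0,0.1],
    [0,0,0.1]
  ],
  "jaw": [1,1,1,0.7,0.65,0.55,0.4,0.2,0,0]
}}

```text
time_s: 7.87
tool_pos: [0.6127, -0.1107, 0.0802]
tcp_rot: [0.0, 0.996, 0.093, 0.0]
force: [-0.0, -0.2, 0.2]
opening: 0.986
gripper_force: 0.0
```

Call:
{"op": "arm_command", "data": {
  "turn": [
    [0,0,0],
    [0,0,0],
    [0,0,0],
    [0,0,0],
    [0,0,0],
    [0,0,0],
    [0,0,0],
    [0,0,0],
    [0,0,0],
    [0,0,0]
  ],
  "linear": [
    [0,0,0],
    [0,0,0],
    [0,0,-1],
    [0,0,-3],
    [0,0,-5.5],
    [0,0,-8],
    [0,0,-11],
    [0,0,-13],
    [0,0,-14],
    [0,0,-14]
  ],
  "jaw": [0,0,0,0,0,0,0,0,0,0]
}}

```text
time_s: 8.7
tool_pos: [0.6142, -0.1108, 0.2233]
tcp_rot: [0.001, 0.996, 0.093, 0.003]
force: [0.6, -0.1, -0.5]
opening: 1.003
gripper_force: 0.0
```

Run:
```python
from h import *
get_image('top');im=get_image('wrist');save('w3.png',im)
w=pts(im)
look2('tube_thin_center','wrist',.06)
look2('tube_thin_center','top',.06)
d=outline_of('tube_thin_center','wrist')[0];print(np.nanpercentile(w[d['region']][:,2],[50,90,98]))
go(.447,.351,.2,-10.6)
```

```text
tube_thin_center 0.77 c [ 0.61288869 -0.10851277] len 0.17584691391179955 wid 0.02416094998552188 yaw 10.37507315642356
tube_thin_center 0.56 c [ 0.63264154 -0.1033364 ] len 0.1379277463259284 wid 0.016092746980643096 yaw 8.533668598818393
[0.07946441 0.08136078 0.08200651]
lin [ -7.65 -48.4    1.94] turn [-0.   0.2 21.3] alt [  -0.2   -0.  -158.7] t 9.05 pos [ 0.612  -0.1104  0.2189] open 1.0015814075503737 F [-0.4  0.2  0.5] q7 -1.3
```

View pics/w3.png

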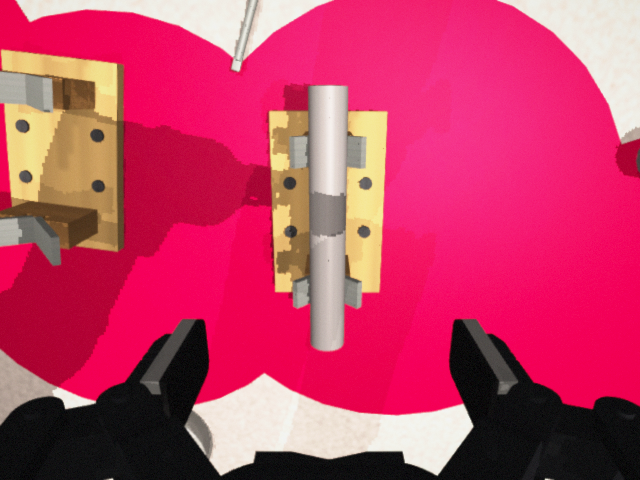

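The thin tube, (328,88) to (327,348), sits centred in both Vs. Its top is about 81 mm high, which is the right height. Next is the thick tube.

Call:
{"op": "arm_command", "data": {
  "turn": [
    [0,0,2],
    [0,0,4],
    [0,0,7],
    [0,0,9],
    [0,0,11],
    [0,0,13],
    [0,0,15],
    [0,0,17],
    [0,0,19],
    [0,0,20]
  ],
  "linear": [
    [-0.5,-3,0],
    [-1.1,-7,0.2],
    [-1.7,-11,0.4],
    [-2.4,-15,0.6],
    [-3,-19,0.8],
    [-3.6,-23,1],
    [-4.3,-27,1.2],
    [-4.9,-31,1.4],
    [-5.5,-35,1.6],
    [-6.2,-39,1.8]
  ],
  "jaw": [0,0,0,0,0,0,0,0,0,0]
}}

```text
time_s: 9.88
tool_pos: [0.4785, 0.2629, 0.2016]
tcp_rot: [0.0, 0.997, -0.082, -0.0]
force: [0.7, 1.0, -0.1]
opening: 1.003
gripper_force: 0.0
```

Call:
{"op": "arm_command", "data": {
  "turn": [
    [0,0,1],
    [0,0,1],
    [0,0,1],
    [0,0,1],
    [0,0,1],
    [0,0,1],
    [0,0,1],
    [0,0,1],
    [0,0,1],
    [0,0,1]
  ],
  "linear": [
    [1,-3,0],
    [2,-6,0],
    [2,-8.8,0],
    [2,-8.8,0],
    [2,-8.8,0],
    [2,-8.8,0],
    [2,-8.8,0],
    [2,-8.8,0],
    [2,-8.8,0],
    [2,-8.8,0]
  ],
  "jaw": [0,0,0,0,0,0,0,0,0,0]
}}

```text
time_s: 10.72
tool_pos: [0.5136, 0.3441, 0.2024]
tcp_rot: [0.0, 0.996, -0.09, -0.0]
force: [0.2, 0.2, -0.1]
opening: 1.005
gripper_force: 0.0
```

Run:
```python
from h import *
im=get_image('wrist');save('w4.png',im)
c=look2('tube_thick_center')
go(*c,.03,-10.6)
```

```text
tube_thick_center 0.88 c [0.44729397 0.35817133] len 0.17743150727888257 wid 0.040503087048295104 yaw -11.171566201047952
lin [-6.76 -0.14 17.24] turn [-0.  -0.   0.3] alt [   0.    -0.  -179.7] t 10.8667 pos [0.5136 0.3446 0.2024] open 1.0014000435986115 F [ 0.4 -0.2  0.4] q7 -2.27
```

View pics/w4.png

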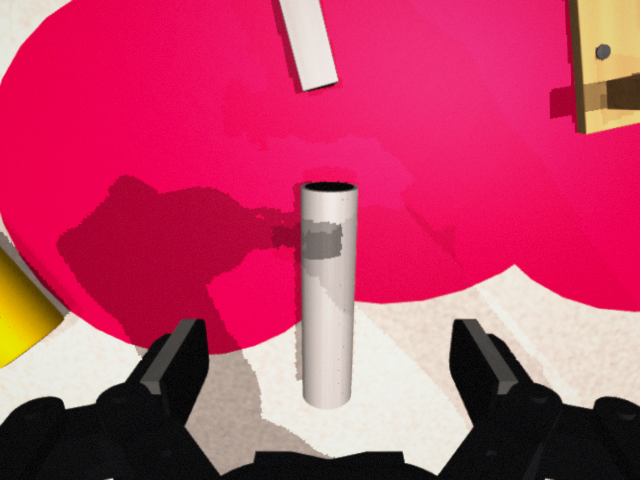

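The thick tube, (330,185) to (328,405), is lined up midway between the fingers. I only need to back up about 6.8 cm along it and go down.

Call:
{"op": "arm_command", "data": {
  "turn": [
    [0,0,0],
    [0,0,0],
    [0,0,0],
    [0,0,0],
    [0,0,0],
    [0,0,0],
    [0,0,0],
    [0,0,0],
    [0,0,0],
    [0,0,0]
  ],
  "linear": [
    [-2,0,1],
    [-4,-0.1,3],
    [-6,-0.1,5.5],
    [-6.8,-0.1,8],
    [-6.8,-0.1,10],
    [-6.8,-0.1,12],
    [-6.8,-0.1,13.5],
    [-6.8,-0.1,14.5],
    [-6.8,-0.1,14.5],
    [-6.8,-0.1,14.5]
  ],
  "jaw": [0,0,0,0,0,0,0,0,0,0]
}}

```text
time_s: 11.7
tool_pos: [0.4469, 0.3579, 0.0573]
tcp_rot: [0.0, 0.996, -0.09, -0.0]
force: [-0.1, 1.3, 0.2]
opening: 0.999
gripper_force: 0.0
```

Call:
{"op": "arm_command", "data": {
  "turn": [
    [0,0,0],
    [0,0,0],
    [0,0,0],
    [0,0,0],
    [0,0,0],
    [0,0,0],
    [0,0,0],
    [0,0,0],
    [0,0,0],
    [0,0,0]
  ],
  "linear": [
    [0,0,1],
    [0,0,2],
    [0,0,2.7],
    [0,0,2.9],
    [0,0,2.9],
    [0,0,2.9],
    [0,0,2.9],
    [0,0,2.9],
    [0,0,2.9],
    [0,0,2.9]
  ],
  "jaw": [0,0,0,0,0,0.2,0.4,0.6,0.8,1]
}}

```text
time_s: 12.53
tool_pos: [0.447, 0.3581, 0.029]
tcp_rot: [-0.0, 0.996, -0.09, 0.0]
force: [-1.7, -1.1, 4.6]
opening: 0.476
gripper_force: 60.2
```

Call:
{"op": "arm_command", "data": {
  "turn": [
    [0,0,0],
    [0,0,0],
    [0,0,0],
    [0,0,0],
    [0,0,0],
    [0,0,0],
    [0,0,0],
    [0,0,0],
    [0,0,0],
    [0,0,0]
  ],
  "linear": [
    [0,0,0],
    [0,0,0],
    [0,0,0],
    [0,0,0],
    [0,0,0],
    [0,0,0],
    [0,0,0],
    [0,0,0],
    [0,0,0],
    [0,0,0]
  ],
  "jaw": [1,1,1,1,1,1,1,1,1,1]
}}

```text
time_s: 13.37
tool_pos: [0.447, 0.3581, 0.029]
tcp_rot: [-0.0, 0.996, -0.09, 0.0]
force: [-1.2, -0.3, 5.0]
opening: 0.467
gripper_force: 60.2
```

Call:
{"op": "arm_command", "data": {
  "turn": [
    [0,0,0],
    [0,0,0],
    [0,0,0],
    [0,0,0],
    [0,0,0],
    [0,0,0],
    [0,0,0],
    [0,0,0],
    [0,0,0],
    [0,0,0]
  ],
  "linear": [
    [0,0,-0.5],
    [0,0,-1.5],
    [0,0,-3],
    [0,0,-5],
    [0,0,-7],
    [0,0,-9],
    [0,0,-11],
    [0,0,-12.5],
    [0,0,-13],
    [0,0,-13]
  ],
  "jaw": [1,1,1,1,1,1,1,1,1,1]
}}

```text
time_s: 14.2
tool_pos: [0.4473, 0.3585, 0.1598]
tcp_rot: [-0.001, 0.996, -0.09, 0.001]
force: [0.6, -0.1, -2.8]
opening: 0.474
gripper_force: 60.8
```

```bash
python3 -c "
from h import *
go(.6155,.1035,.16,2.3)"
```

```text
lin [21.11 22.07 -0.03] turn [ -0.1  -0.1 -12.6] alt [ -0.2   0.2 167.4] t 14.2 pos [0.4473 0.3585 0.1598] open 0.4743926295524261 F [ 0.6 -0.1 -2.8] q7 -2.32
```

Call:
{"op": "arm_command", "data": {
  "turn": [
    [0,0,-1],
    [0,0,-2],
    [0,0,-4],
    [0,0,-6],
    [0,0,-8],
    [0,0,-9],
    [0,0,-10],
    [0,0,-11],
    [0,0,-12],
    [0,0,-12.6]
  ],
  "linear": [
    [1,1,0],
    [3,3.2,0],
    [6,6.3,0],
    [9,9.4,0],
    [12,12.6,0],
    [15,15.7,0],
    [17.5,18.3,0],
    [19.5,20.4,0],
    [20.7,21.6,0],
    [21.1,22,0]
  ],
  "jaw": [1,1,1,1,1,1,1,1,1,1]
}}

```text
time_s: 15.03
tool_pos: [0.6161, 0.0981, 0.1569]
tcp_rot: [0.002, 1.0, 0.017, -0.0]
force: [0.9, -0.9, -1.8]
opening: 0.47
gripper_force: 60.9
```

Run:
```python
from h import *
for i in range(4): get_image('top')
im=get_image('wrist');save('w5.png',im)
go(.6155,.1035,.091,2.3)
```

```text
lin [0.21 0.33 6.67] turn [-0.1  0.1  0.2] alt [  -0.2   -0.2 -179.8] t 15.2833 pos [0.6134 0.1066 0.1577] open 0.4722584817170247 F [ 0.3 -0.  -2.7] q7 -1.75
```

View pics/w5.png

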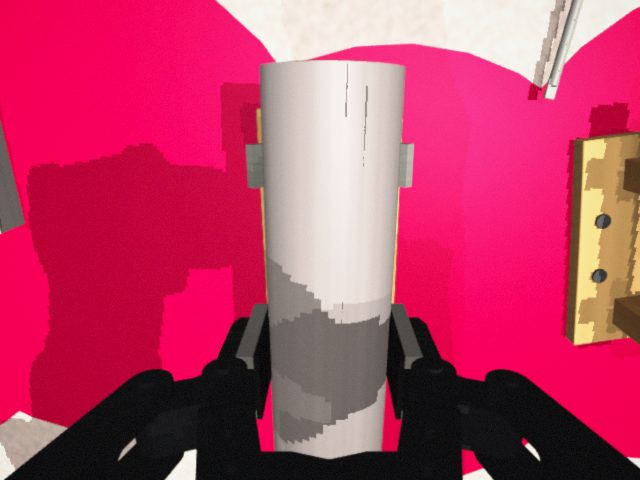

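The tube axis is at about column 333 and the rims span 247–413 (centre 330), so it is centred and aligned. I'll lower it.

Call:
{"op": "arm_command", "data": {
  "turn": [
    [0,0,0],
    [0,0,0],
    [0,0,0],
    [0,0,0],
    [0,0,0],
    [0,0,0],
    [0,0,0],
    [0,0,0],
    [0,0,0],
    [0,0,0]
  ],
  "linear": [
    [0,0,0.5],
    [0,0,1.5],
    [0,0,2.7],
    [0,0,4],
    [0,0,5],
    [0,0,5.7],
    [0,0,6.1],
    [0,0,6.3],
    [0,0,6.4],
    [0,0,6.4]
  ],
  "jaw": [1,1,1,1,1,1,1,1,1,1]
}}

```text
time_s: 16.12
tool_pos: [0.6152, 0.1037, 0.0944]
tcp_rot: [-0.0, 1.0, 0.02, 0.0]
force: [-0.0, -0.4, -1.4]
opening: 0.47
gripper_force: 60.9
```

```bash
python3 -c "
from h import *
for i in range(4): get_image('top')
go(.6155,.1035,.09,2.3)"
```

```text
lin [0.02 0.03 0.48] turn [-0.  -0.1 -0. ] alt [-1.0e-01  0.0e+00  1.8e+02] t 16.3167 pos [0.6153 0.1038 0.0948] open 0.4691865830653441 F [-0.3 -0.  -1.8] q7 -1.75
```

Call:
{"op": "arm_command", "data": {
  "turn": [
    [0,0,0],
    [0,0,0],
    [0,0,0],
    [0,0,0],
    [0,0,0],
    [0,0,0],
    [0,0,0],
    [0,0,0],
    [0,0,0],
    [0,0,0]
  ],
  "linear": [
    [0,0,0.1],
    [0,0,0.2],
    [0,0,0.3],
    [0,0,0.4],
    [0,0,0.5],
    [0,0,0.5],
    [0,0,0.5],
    [0,0,0.5],
    [0,0,0.5],
    [0,0,0.5]
  ],
  "jaw": [1,1,1,1,1,1,1,1,1,1]
}}

```text
time_s: 17.15
tool_pos: [0.6151, 0.1042, 0.0894]
tcp_rot: [-0.0, 1.0, 0.02, 0.0]
force: [-0.5, 2.2, -0.3]
opening: 0.473
gripper_force: 61.0
```

Call:
{"op": "arm_command", "data": {
  "turn": [
    [0,0,0],
    [0,0,0],
    [0,0,0],
    [0,0,0],
    [0,0,0],
    [0,0,0],
    [0,0,0],
    [0,0,0],
    [0,0,0],
    [0,0,0]
  ],
  "linear": [
    [0,0,0.1],
    [0,0,0.1],
    [0,0,0.1],
    [0,0,0.1],
    [0,0,0.1],
    [0,0,0.1],
    [0,0,0.1],
    [0,0,0.1],
    [0,0,0.1],
    [0,0,0.1]
  ],
  "jaw": [1,1,0.5,0.45,0.4,0.3,0.15,0,0,0]
}}

```text
time_s: 17.98
tool_pos: [0.615, 0.1036, 0.0883]
tcp_rot: [0.0, 1.0, 0.02, -0.0]
force: [-0.4, 0.4, -0.0]
opening: 1.0
gripper_force: 0.0
```

Call:
{"op": "arm_command", "data": {
  "turn": [
    [0,0,0],
    [0,0,0],
    [0,0,0],
    [0,0,0],
    [0,0,0],
    [0,0,0],
    [0,0,0],
    [0,0,0],
    [0,0,0],
    [0,0,0]
  ],
  "linear": [
    [0,0,0],
    [0,0,0],
    [0,0,-1],
    [0,0,-3],
    [0,0,-5.5],
    [0,0,-8],
    [0,0,-11],
    [0,0,-14],
    [0,0,-15],
    [0,0,-15]
  ],
  "jaw": [0,0,0,0,0,0,0,0,0,0]
}}

```text
time_s: 18.82
tool_pos: [0.617, 0.104, 0.2422]
tcp_rot: [-0.001, 1.0, 0.02, 0.004]
force: [0.9, 0.2, -1.2]
opening: 1.0
gripper_force: 0.0
```

Run:
```python
from h import *
for i in range(4): get_image('top')
im=get_image('wrist');w=pts(im);save('w6.png',im)
for n in ['tube_thick_center','tube_thin_center']:
    try:
        look2(n,'wrist',.06);d=outline_of(n,'wrist')[0];print(np.nanpercentile(w[d['region']][:,2],[50,90,98]))
    except Exception as e: print(n,e)
save('s6.png',get_image('scene'))
go(.6155,.1035,.24,2.3)
```

```text
tube_thick_center 0.82 c [0.61520543 0.10668009] len 0.1748790138204036 wid 0.039642127934513965 yaw 2.585446098013283
[0.09924732 0.10170599 0.1024242 ]
tube_thin_center 0.63 c [ 0.61305343 -0.10554466] len 0.1763272206906744 wid 0.020273160611126814 yaw 10.645971981022239
[0.07859584 0.08125124 0.08197807]
lin [ 0.07  0.02 -0.21] turn [ 0.  0. -0.] alt [ 1.0e-01 -0.0e+00  1.8e+02] t 19.4167 pos [0.6148 0.1037 0.2379] open 1.0014617137416217 F [-0.1 -0.7  0.2] q7 -1.75
```

View pics/w6.png

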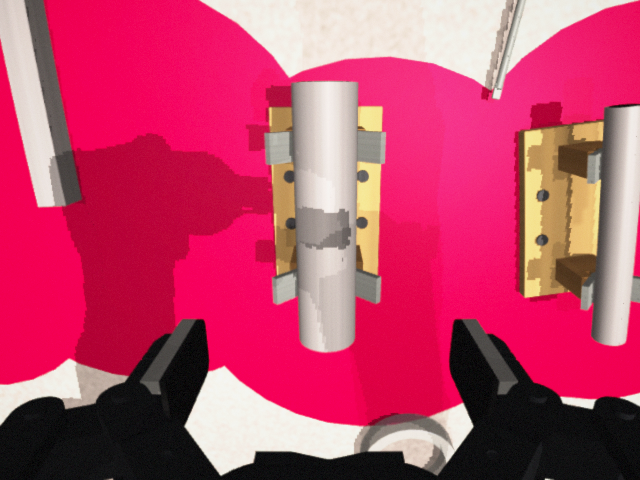

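View pics/s6.png

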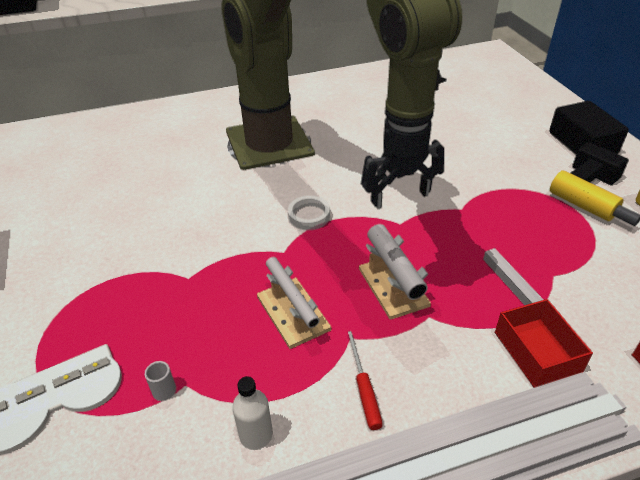

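Both views show each tube resting in both Vs of its own cradle: thick at (325,215) and thin at (618,225) in the wrist picture. Their tops are at about 102 and 82 mm, as expected, and the gripper is clear of everything.

```bash
python3 -c "
from cell import *
print(sign_off())"
```

```text
the job is handed in; nothing more can be done
None
```

The job is handed in after about 19 s on the robot clock: in the last pictures the thick tube rests in the wide-V cradle and the thin tube in the narrow-V cradle, both centred and at seat height, with the gripper clear; the judge's verdict was not shown.

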